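Clear the dispatch rack by kind and weight

TASK

Clear the leaning rack on the packing bench: stand the unboxed glass panel in the red box, and feel the weight of each of the two look-alike gift boxes, standing those over 400 g in the grey courier crate and the lighter ones in the blue letter-post crate (within 50 g of the limit either crate will do). One box to a pocket, right way up, down on the floor of its bin and let go; all of it is glass, so set everything down gently without dropping or knocking it, and leave the tape, paperweight, jar and flask where they are.

Things in the scene. Friction and masses are not known exactly. Their poses are not given: they have to be found in the camera images.
- carton_a: Closed cardboard gift box with a white label, 140 mm long, 92 wide, 36 thick; 110 to 700 g, not to be seen, only felt by lifting. Origin: centre of the underside; z up its length, x across its thickness, y across its width. Starts in one of the rack's bays, leaning 0.55 rad, top towards the robot. Too wide for the gripper: take it across its thickness by the upper end.
- carton_b: Second gift box, looks and sizes exactly like carton_a, a weight of its own, 110 to 700 g. Origin: centre of the underside; z up its length, x across its thickness, y across its width. Starts in one of the rack's bays, leaning 0.55 rad, top towards the robot. Too wide for the gripper: take it across its thickness by the upper end.
- panel: Unboxed glass panel: dark wooden frame round green leaded glass, 130 mm long, 96 wide, 30 thick, about 400 g. Origin: centre of the underside; z up its length, x across its thickness, y across its width. Starts in one of the rack's bays, leaning 0.55 rad, top towards the robot. Too wide for the gripper: take it across its thickness by the upper end.
- rack: Fixed plywood rack, base 190 mm (x) by 400 mm (y), origin at the base's centre on the table. Three bays at y = -115, 0, +115 mm, split by thin fins that reach 66 mm up the slant. Slanted back board on the robot's side, 84 mm up the slant: the slabs' upper 45 to 55 mm stand free above it. Slanted floor at its foot (corner at x = 30, z = 22 mm).
- rack_rail (a point): Middle of a fixed steel rail, 16 mm thick, 390 mm long along the rack's y, at x = -6, z = 300 mm of the rack, on 14 mm posts at y = +-185 mm. It hangs over the slabs' upper ends and bars the way straight down: the hand must come in tilted from the robot's side, along the slabs' slant.
- crate_grey: Fixed open grey crate for courier parcels, 235 mm (x) by 70 mm (y), 85 mm high, walls and floor 5 mm; a wall across the middle makes two pockets, each 110 mm (x) by 60 mm (y), one gift box standing in each. Origin: centre of the underside.
- crate_blue: Fixed open blue crate for letter post, sizes, pockets and origin as crate_grey. The two crates may change sides.
- box_red: Fixed open red box for glass still to be packed, 70 mm (x) by 124 mm (y), 75 mm high, walls and floor 5 mm, one pocket of 60 mm by 114 mm. Origin: centre of the underside.
- crate_grey_pocket0 (a point): Centre of the floor of the grey crate's pocket on its -x side, 5 mm above the table; a box standing here has its width along the crate's x and its thickness along the crate's y.
- crate_grey_pocket1 (a point): Centre of the floor of the grey crate's pocket on its +x side, 5 mm above the table; a box standing here has its width along the crate's x and its thickness along the crate's y.
- crate_blue_pocket0 (a point): Centre of the floor of the blue crate's pocket on its -x side, 5 mm above the table; a box standing here has its width along the crate's x and its thickness along the crate's y.
- crate_blue_pocket1 (a point): Centre of the floor of the blue crate's pocket on its +x side, 5 mm above the table; a box standing here has its width along the crate's x and its thickness along the crate's y.
- tape_roll: Roll of clear tape lying flat, 84 mm across, 45 mm high; a bystander. Origin: centre of the underside.
- glass_weight: Amber glass paperweight, 68 mm across, 46 mm high; a bystander. Origin: centre of the underside.
- glass_jar: Glass jar, 60 mm across, 85 mm high; a bystander. Origin: centre of the underside.
- perfume_bottle: Purple glass flask, 62 mm across, 100 mm high; a bystander. Origin: centre of the underside.

How it is judged:
By the outcome, as a careful person would: the job done as asked, in the order asked, and still so for the second after the job is handed in, with the robot touching nothing.
It also fails if it takes over 72 s, if anything falls off the work surface, if the arm or the gripper's body presses on something with over 40 N, if the wrist force passes 120 N, or if a joint passes its speed limit or range.

ROBOT

A 6-joint arm with a two-finger parallel gripper is mounted at the origin on the work surface. World frame = base frame: x ahead of the robot, y to its left, z up, the work surface at z = 0. Lengths are in m, angles in rad, forces in N, time in s.
With the tool pointing down it reaches from about 0.325 to 0.775 m from the base axis. Payload 9.3 kg.
Tool frame: the origin (TCP) lies at the very end of the fingers, on their centre line; the grasp point (between the pads) lies 19 mm behind it; z points along the fingers, y is the line along which they close (so a half turn about z gives the same grasp; the last joint's range is limited). The gripper opens to 85 mm and grips with 20 to 120 N. Pads are 22 mm wide; open, the fingers measure 114 mm over their backs; the gripper's body (76 mm by 85 mm) begins 54 mm behind the grasp point. The pads swing forward as they close: fully open they stand 13 mm farther back than shut.
Start: joints at [0.961, 0.259, 0.021, 1.334, 0, 1.418], TCP at [0.243, 0.494, 0.231] pointing down, gripper open.
Joint ranges: [-3.04, 3.04], [-0.91, 1.82], [-1.04, 1.36], [-1.92, 1.95], [-1.52, 1.45], [-3.14, 3.14]. Speed limits (rad/s): [2.22, 2.22, 2.79, 3.14, 3.14, 3.14].

INTERFACE

Orientations are given as a unit quaternion [w, x, y, z].
In Python, from station import get_obs, grab_frame, camera_params, finish_job gives the robot as it stands.
- The arm moves only by the shell command python3 -m pendant 'ROWS' [FORCE]. ROWS is JSON, one flat list of numbers, 7 for each row, row after row: the closure, from -1 (fully open) to 1 (shut), then the shift along the tool's x, y, z normalised to -1 to 1, where 1 is 30 mm, then the turn, a rotation vector about the tool's x, y, z normalised to -1 to 1, where 1 is 5 degrees. In form: [grip, x, y, z, wx, wy, wz, grip, x, y, z, wx, wy, wz, ...]. A call has 1 to 12 rows; each row shifts and turns the commanded pose from where the row before left it, along the tool's axes as they then stand; what a row does not reach is not made up. A row lasts 1/12 s, in which the tool goes at most 41.7 mm and 7.16 degrees, less where a joint would pass 70% of its speed; a pose out of reach is approached as far as the arm can. A call with a number of a shift or a turn outside -1 to 1 is refused whole. A call with a gripper value outside its range is refused whole. The fingers move at their own pace and stop on an object; FORCE is the grip in N (left out, the last holds). Time passes only in rows, so rows that do not move let the fingers close. It gives the time, the measured TCP pose, the force, the opening and the grip force at its end, in the units of the state.
- get_obs(): the state, without advancing time (a new reading comes with each control period).
- grab_frame(name): name is "side" or "top" or "wrist"; returns (picture, depth): 384x512x3 uint8, red, green, blue; 384x512 float32, m along the optical axis (not along the pixel's ray), 0 where there is no reading.
- camera_params(name): a dict with "fx", "fy", "cx", "cy" (pixels), "R" (3x3) and "t" (3): a world point X has camera coordinates R X + t; the wrist camera has in their place "mount" (4x4, takes a point from camera to tool coordinates, whose origin is the TCP and whose axes are the flange's). Camera axes: x right, y down, z forward; pixel columns grow to the right and rows downward; lengths in m; the calibration is good to about 2 mm. A picture is of the moment at which its call begins: read the wrist's pose just before it. camera_params takes no time and is no camera call.
- finish_job(): hands the job in; it is judged then, once.
The state is a dict: "clock": time; "q": joint angles; "joint_velocities": joint speeds; "joint_torque": joint torques, N m; "position": TCP position; "orientation": TCP orientation; "contact_force": force on the tool from outside, world axes, zero at the start; "wrist_torque": the same for the moment, N m; "grip_width": finger opening in m; "finger_force": force on a finger pad.
Only numpy, scipy, OpenCV 4.12 (cv2) and the standard library are available. Lean on these libraries where they do the work, as an engineer would, in place of code of your own. Each camera call takes 0.05 s, during which the arm holds its last target. There are 200 camera calls.

## Working session

There is one attempt and no reset: what is moved stays moved. The work goes in short steps, Python scripts to look and compute and a shell command to move; the robot and the scene stay as the last step left them, time stands still between calls to the robot, and variables do not carry over. Pictures are saved under pics/ and viewed, at most 10 in all, crops included, and the job is handed in when it is done.

```bash
ls; mkdir -p pics; cat > h.py <<'E'
import numpy as np, cv2
from station import *
from scipy.spatial.transform import Rotation as Ro
def cloud(n,o=None):
    o=get_obs(); im,d=grab_frame(n); c=camera_params(n)
    v,u=np.mgrid[:384,:512]
    P=np.stack([(u-c['cx'])/c['fx']*d,(v-c['cy'])/c['fy']*d,d],-1)
    if 'mount' in c:
        M=np.array(c['mount']); P=P@M[:3,:3].T+M[:3,3]
        q=o['orientation']; R=Ro.from_quat([q[1],q[2],q[3],q[0]]).as_matrix()
        P=P@R.T+np.array(o['position'])
    else: P=(P-np.array(c['t']))@np.array(c['R'])
    P[d==0]=np.nan
    return im,d,P
E
python3 - <<'E'
from h import *
for n in ['top','side']:
    im,d,P=cloud(n); cv2.imwrite(f'pics/{n}0.png',im[...,::-1]); np.savez(f'{n}0.npz',im=im,d=d,P=P)
    c=camera_params(n); print(n,c['fx'],c['cx'],c['cy'],-np.array(c['R']).T@c['t'], np.array(c['R'])[2], (d>0).mean())
print(get_obs())
print(camera_params('wrist'))
E
```

```text
pics
top 433.6193611538131 255.86320779553455 197.24677461393202 [0.3728292  0.02389374 1.17675858] [ 0.20741068 -0.00716848 -0.97822769] 0.9959818522135416
side 363.7909100264299 256.16683985615333 192.11751543854155 [ 0.20764407 -0.75573798  0.7824311 ] [ 0.331938    0.74565247 -0.5777712 ] 0.9959157307942709
{'clock': 0.1, 'q': array([ 9.61375040e-01,  2.59133232e-01,  2.08612985e-02,  1.33367866e+00,
       -8.99411079e-06,  1.41819621e+00]), 'joint_velocities': array([ 0.00067356, -0.00222245,  0.00173534, -0.00099608,  0.0010152 ,
       -0.00011973]), 'joint_torque': array([ 4.68784696e-03, -5.56691372e+01,  3.45070910e+01,  1.15527876e-02,
       -1.22821252e-04,  1.99301900e-05]), 'position': array([0.24247544, 0.49340611, 0.23073737]), 'orientation': array([-2.10436938e-04,  2.26429637e-01,  9.74027354e-01, -5.37417328e-04]), 'contact_force': array([ 0.24051366,  1.00093363, -0.83859888]), 'wrist_torque': array([-0.02019387,  0.00228886, -0.03769964]), 'finger_force': 0.0, 'grip_width': 0.08473331646260975}
{'fx': 276.5893065764258, 'fy': 276.5893065764258, 'cx': 251.30904518592726, 'cy': 188.572169800665, 'mount': array([[ 1.44522117e-04, -9.54455670e-01, -2.98352732e-01,
         7.67302591e-02],
       [ 9.99999966e-01,  7.27293525e-05,  2.51732800e-04,
        -4.89946370e-04],
       [-2.18568798e-04, -2.98352758e-01,  9.54455648e-01,
        -1.43368562e-01],
       [ 0.00000000e+00,  0.00000000e+00,  0.00000000e+00,
         1.00000000e+00]])}
```

View pics/top0.png

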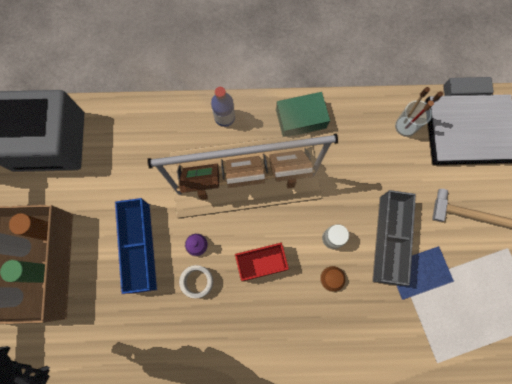

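View pics/side0.png

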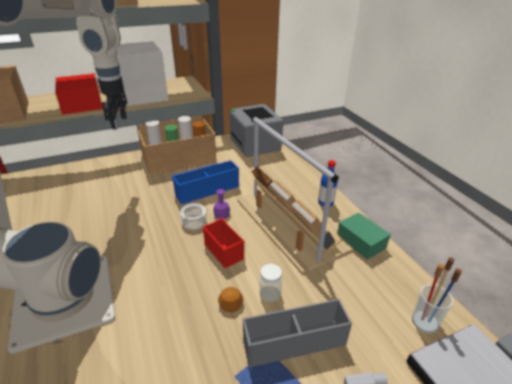

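The top view shows the panel in the left (+y) bay near (198,177), with cartons at (243,170) and (290,163). The rail runs (150,162)-(336,140), blue crate is at (135,245), grey at (396,238) and red box at (262,262). The side view agrees.

```bash
python3 - <<'E'
from h import *
S={n:np.load(n+'0.npz') for n in ['top','side']}
def rect(P2):
    (c,s,a)=cv2.minAreaRect((P2*1000).astype(np.float32)); return np.round(c,1),np.round(s,1),round(a,1)
for n,z in S.items():
    im,P=z['im'],z['P']; H=cv2.cvtColor(im,cv2.COLOR_RGB2HSV); h,s,v=H[...,0],H[...,1],H[...,2]
    X,Y,Z=P[...,0],P[...,1],P[...,2]
    def rep(name,m,lo=None):
        k,l,st,_=cv2.connectedComponentsWithStats(m.astype(np.uint8)); 
        if k<2: print(n,name,'none');return
        i=1+np.argmax(st[1:,4]); q=P[l==i]; top=np.nanpercentile(q[:,2],95)
        r=q[np.abs(q[:,2]-top)<.008]; print(n,name,len(q),'ztop %.3f zmin %.3f'%(top,np.nanpercentile(q[:,2],3)),*rect(r[:,:2]))
    W=(X>.2)&(X<.9)&(abs(Y)<.5)
    rep('blue',W&(h>105)&(h<125)&(s>120)&(Z>.02)&(Y>.1))
    rep('red',W&((h<6)|(h>174))&(s>150)&(Z>.02)&(X<.55)&(abs(Y)<.15)&(v>80))
    rep('grey',W&(s<70)&(v<140)&(Z>.02)&(Z<.11)&(Y<-.1)&(X>.25))
    rep('purple',W&(h>130)&(h<160)&(s>80)&(Z>.02))
    rail=W&(Z>.28)&(Z<.33)&(X>.4); rep('rail',rail)
    q=P[rail]; print('rail z',np.nanmedian(q[:,2]))
    other=W&(Z>.025)&(X<.55)&(X>.25); k,l,st,_=cv2.connectedComponentsWithStats(other.astype(np.uint8))
    for i in range(1,k):
        if st[i,4]>60: q=P[l==i]; print('  blob',st[i,4],np.nanmean(q,0).round(3),'zmax %.3f'%np.nanpercentile(q[:,2],98),np.nanpercentile(q,[2,98],axis=0).round(3)[:,:2].tolist())
E
```

```text
top blue 1627 ztop 0.086 zmin 0.023 [490.9 331.3] [233.8  68.2] 6.2
top red 341 ztop 0.077 zmin 0.034 [441.4   6.8] [ 69.4 122.4] 12.2
top grey 1961 ztop 0.086 zmin 0.023 [ 493.7 -340.5] [ 72.5 234.9] 80.7
top purple 352 ztop 0.099 zmin 0.027 [493.6 179.2] [22.8 23.1] 89.1
top rail 1492 ztop 0.310 zmin 0.299 [660.1  42.5] [ 22.1 401.6] 6.7
rail z 0.3064174908431794
  blob 1339 [ 0.46  -0.336  0.062] zmax 0.087 [[0.377, -0.381], [0.546, -0.288]]
  blob 1221 [0.459 0.331 0.064] zmax 0.088 [[0.375, 0.287], [0.546, 0.37]]
  blob 477 [ 0.499 -0.183  0.075] zmax 0.089 [[0.474, -0.211], [0.526, -0.159]]
  blob 380 [0.49  0.175 0.054] zmax 0.100 [[0.467, 0.153], [0.518, 0.204]]
  blob 417 [0.445 0.005 0.067] zmax 0.078 [[0.398, -0.055], [0.484, 0.07]]
  blob 451 [0.396 0.178 0.044] zmax 0.049 [[0.358, 0.139], [0.436, 0.216]]
  blob 432 [ 0.395 -0.177  0.038] zmax 0.047 [[0.368, -0.205], [0.422, -0.152]]
  blob 200 [0.261 0.464 0.374] zmax 0.399 [[0.25, 0.457], [0.276, 0.477]]
side blue 1570 ztop 0.083 zmin 0.023 [491.7 329.2] [231.2  75. ] 6.2
side red 988 ztop 0.074 zmin 0.022 [441.1   5.1]
[... 170 characters left out ...]
 676 ztop 0.308 zmin 0.288 [661.4  41.3] [ 21.3 403.4] 6.5
rail z 0.3044275830924951
  blob 1330 [0.271 0.464 0.512] zmax 0.627 [[0.251, 0.426], [0.3, 0.498]]
  blob 1193 [0.457 0.32  0.06 ] zmax 0.085 [[0.375, 0.284], [0.546, 0.368]]
  blob 252 [0.492 0.167 0.053] zmax 0.099 [[0.47, 0.149], [0.517, 0.189]]
  blob 356 [0.398 0.17  0.039] zmax 0.047 [[0.359, 0.135], [0.436, 0.213]]
  blob 1006 [0.442 0.    0.054] zmax 0.076 [[0.399, -0.06], [0.485, 0.068]]
  blob 624 [ 0.498 -0.201  0.067] zmax 0.087 [[0.475, -0.219], [0.526, -0.169]]
  blob 381 [ 0.394 -0.189  0.038] zmax 0.046 [[0.369, -0.209], [0.421, -0.162]]
  blob 2713 [ 0.46  -0.341  0.059] zmax 0.086 [[0.377, -0.386], [0.546, -0.295]]
```

```bash
python3 - <<'E'
from h import *
S={n:np.load(n+'0.npz') for n in ['top','side']}
a=np.deg2rad(6.6); c,s=np.cos(a),np.sin(a); o=np.array([.6667,.0427])
for n,z in S.items():
    P=z['P'].reshape(-1,3); im=z['im'].reshape(-1,3); D=P[:,:2]-o
    x=D[:,0]*c+D[:,1]*s; y=-D[:,0]*s+D[:,1]*c; Z=P[:,2]
    u=-(x-.030)*np.sin(.55)+(Z-.022)*np.cos(.55)   # up slant
    w=(x-.030)*np.cos(.55)+(Z-.022)*np.sin(.55)    # normal to back
    for b in (-.115,0,.115):
        m=(abs(y-b)<.052)&(u>.092)&(u<.16)&(w>-.01)&(w<.06)
        t=m&(w>.004)&(w<.026)&(u>.11)
        f=m&(u<.12)&(w>.024)
        if m.sum()<20: print(n,b,m.sum());continue
        print(n,b,m.sum(),'y ext',np.percentile(y[m],[1,99]).round(3),'u top',np.percentile(u[t],[10,50,90]).round(4) if t.sum()>5 else None,'w front',np.median(w[f]).round(4) if f.sum() else None,f.sum(),'w range',np.percentile(w[m],[1,50,99]).round(3))
q=get_obs()['orientation'];p=get_obs()['position']
R0=Ro.from_quat([*q[1:],q[0]]).as_matrix(); print(R0.round(3))
print('rail dir check: edges u at w:')
E
```

```text
top -0.115 724 y ext [-0.162 -0.071] u top [0.1376 0.1402 0.1425] w front 0.0344 113 w range [-0.001  0.023  0.035]
top 0 716 y ext [-0.043  0.047] u top [0.1375 0.1399 0.1421] w front 0.035 111 w range [-0.     0.024  0.036]
top 0.115 598 y ext [0.07  0.164] u top [0.1271 0.1296 0.1318] w front 0.0293 103 w range [0.   0.02 0.03]
side -0.115 497 y ext [-0.166 -0.074] u top [0.1249 0.1386 0.141 ] w front 0.029 22 w range [-0.     0.016  0.035]
side 0 386 y ext [-0.047  0.046] u top [0.1237 0.1385 0.1407] w front 0.0294 14 w range [0.    0.016 0.035]
side 0.115 226 y ext [0.067 0.162] u top [0.1245 0.1281 0.1307] w front 0.0295 1 w range [0.001 0.014 0.03 ]
[[-0.897  0.441 -0.001]
 [ 0.441  0.897 -0.001]
 [ 0.    -0.001 -1.   ]]
rail dir check: edges u at w:
```

```bash
cat >> h.py <<'E'
RA=np.deg2rad(6.6); RO=np.array([.6667,.0427,0])
Rr=Ro.from_euler('z',RA).as_matrix(); SN,CS=np.sin(.55),np.cos(.55)
Rg=Rr@np.array([[0,CS,SN],[1,0,0],[0,SN,-CS]])      # tool axes for grasp in rack
def gp(u,w,y): return RO+Rr@np.array([.030-u*SN+w*CS,y,.022+u*CS+w*SN])
def down(az): # pointing down, tool y at azimuth az (deg)
    a=np.deg2rad(az); y=np.array([np.cos(a),np.sin(a),0]); z=np.array([0,0,-1.]); return np.stack([np.cross(y,z),y,z],1)
def pose():
    o=get_obs(); q=o['orientation']; return np.array(o['position']),Ro.from_quat([*q[1:],q[0]]).as_matrix(),o
def plan(tp,tR,N,start=None):
    p,R,_=(*start,0) if start else pose()
    r=Ro.from_matrix(R.T@tR).as_rotvec()/N; d=Ro.from_rotvec(r).as_matrix()
    A=sum(np.linalg.matrix_power(d,k) for k in range(N))
    s=np.linalg.solve(A,R.T@(np.array(tp)-p))
    print(N,'rows of',(s/.03).round(2).tolist(),(np.rad2deg(r)/5).round(2).tolist(),'->',np.round(tp,3))
    return tp,tR
def st():
    p,R,o=pose(); print('t%.2f'%o['clock'],p.round(4),'F',np.round(o['contact_force'],2),'T',np.round(o['wrist_torque'],2),'w %.4f'%o['grip_width'],'ff',round(float(o['finger_force']),1),'q',np.round(o['q'],2))
E
python3 - <<'E'
from h import *
w=plan(gp(.30,.015,.116),Rg,20); w=plan(gp(.2,.015,.116),Rg,4,w); plan(gp(.096,.015,.116),Rg,5,w)
E
```

```text
20 rows of [-0.8, 0.07, -0.04] [-0.29, -0.16, 0.56] -> [0.54  0.145 0.286]
4 rows of [0.0, -0.0, 0.83] [0.0, 0.0, 0.0] -> [0.592 0.151 0.2  ]
5 rows of [-0.0, 0.0, 0.69] [0.0, 0.0, 0.0] -> [0.646 0.157 0.112]
```

```bash
python3 -m pendant '[-1,-0.8,0.07,-0.04,-0.29,-0.16,0.56,-1,-0.8,0.07,-0.04,-0.29,-0.16,0.56,-1,-0.8,0.07,-0.04,-0.29,-0.16,0.56,-1,-0.8,0.07,-0.04,-0.29,-0.16,0.56,-1,-0.8,0.07,-0.04,-0.29,-0.16,0.56,-1,-0.8,0.07,-0.04,-0.29,-0.16,0.56,-1,-0.8,0.07,-0.04,-0.29,-0.16,0.56,-1,-0.8,0.07,-0.04,-0.29,-0.16,0.56,-1,-0.8,0.07,-0.04,-0.29,-0.16,0.56,-1,-0.8,0.07,-0.04,-0.29,-0.16,0.56]' 50
python3 -m pendant '[-1,-0.8,0.07,-0.04,-0.29,-0.16,0.56,-1,-0.8,0.07,-0.04,-0.29,-0.16,0.56,-1,-0.8,0.07,-0.04,-0.29,-0.16,0.56,-1,-0.8,0.07,-0.04,-0.29,-0.16,0.56,-1,-0.8,0.07,-0.04,-0.29,-0.16,0.56,-1,-0.8,0.07,-0.04,-0.29,-0.16,0.56,-1,-0.8,0.07,-0.04,-0.29,-0.16,0.56,-1,-0.8,0.07,-0.04,-0.29,-0.16,0.56,-1,-0.8,0.07,-0.04,-0.29,-0.16,0.56,-1,-0.8,0.07,-0.04,-0.29,-0.16,0.56,-1,0,0,0,0,0,0,-1,0,0,0,0,0,0]'
python3 - <<'E'
from h import *
st(); w=plan(gp(.2,.015,.116),Rg,6)
E
```

```text
clock: 0.93
position: [0.4391, 0.3587, 0.256]
orientation: [0.096, 0.453, 0.88, 0.106]
contact_force: [-0.1, -0.5, -0.8]
grip_width: 0.0853
finger_force: 0.0
clock: 1.93
position: [0.5397, 0.1454, 0.2876]
orientation: [0.183, 0.642, 0.716, 0.203]
contact_force: [0.8, -0.5, 0.1]
grip_width: 0.0858
finger_force: 0.0
t1.93 [0.5397 0.1454 0.2876] F [ 0.78 -0.51  0.14] T [-0.05  0.46 -0.  ] w 0.0858 ff 0.0 q [ 0.12 -0.08 -0.37  0.73 -0.    1.58]
6 rows of [-0.0, -0.01, 0.57] [0.01, 0.01, -0.01] -> [0.592 0.151 0.2  ]
```

```bash
python3 -m pendant '[-1,0,-0.01,0.57,0.01,0.01,-0.01,-1,0,-0.01,0.57,0.01,0.01,-0.01,-1,0,-0.01,0.57,0.01,0.01,-0.01,-1,0,-0.01,0.57,0.01,0.01,-0.01,-1,0,-0.01,0.57,0.01,0.01,-0.01,-1,0,-0.01,0.57,0.01,0.01,-0.01,-1,0,0,0,0,0,0]'
cat >> h.py <<'E'
def slab(b,L):
    im,d,P=cloud('wrist'); D=(P.reshape(-1,3)-RO)@Rr; x,y,Z=D.T
    u=-(x-.030)*SN+(Z-.022)*CS; w=(x-.030)*CS+(Z-.022)*SN
    m=(abs(y-b)<.056)&(u>L-.02)&(u<L+.012)&(w>-.012)&(w<.05)
    t=m&(u>L-.006)
    print('slab',m.sum(),'y',np.percentile(y[m],[1,99]).round(4),'utop',np.percentile(u[t],[10,50,90]).round(4),'w of top',np.percentile(w[t],[1,50,99]).round(4))
    return im
E
python3 - <<'E'
from h import *
st(); im=slab(.115,.130); cv2.imwrite('pics/w1.png',im[...,::-1]); w=plan(gp(.096,.015,.116),Rg,6)
E
```

```text
clock: 2.52
position: [0.5916, 0.153, 0.1959]
orientation: [0.178, 0.64, 0.72, 0.201]
contact_force: [-1.2, -0.6, -0.9]
grip_width: 0.0855
finger_force: 0.0
t2.52 [0.5916 0.153  0.1959] F [-1.2  -0.55 -0.93] T [-0.09  0.51 -0.  ] w 0.0855 ff 0.0 q [ 0.11  0.07 -0.46  0.5   0.    1.57]
slab 4241 y [0.0714 0.1655] utop [0.1296 0.1305 0.1314] w of top [-0.0006  0.0141  0.0287]
6 rows of [-0.01, 0.01, 0.57] [-0.01, -0.0, 0.0] -> [0.646 0.157 0.112]
```

View pics/w1.png

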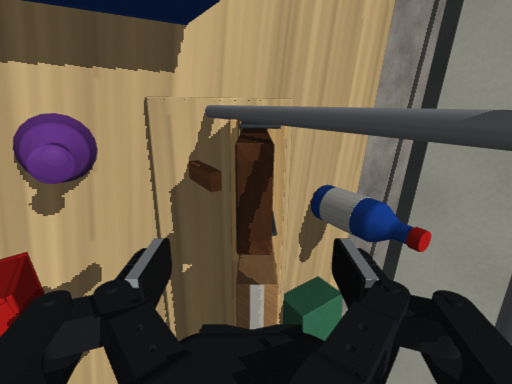

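The wrist view shows the panel's top edge (columns 236-274) centred between the open fingers, and the way in is clear.

```bash
python3 -m pendant '[-1,0.03,0.01,0.57,-0.01,0,0,-1,0.03,0.01,0.57,-0.01,0,0,-1,0,0.01,0.57,-0.01,0,0,-1,0,0.01,0.57,-0.01,0,0,-1,0,0.01,0.57,-0.01,0,0,-1,0,0.01,0.57,-0.01,0,0,-1,0,0,0,0,0,0,-1,0,0,0,0,0,0]'
python3 - <<'E'
from h import *
st(); w=plan(gp(.096,.015,.118),Rg,1)
E
```

```text
clock: 3.23
position: [0.6464, 0.1609, 0.1132]
orientation: [0.181, 0.639, 0.719, 0.204]
contact_force: [0.2, 0.2, 0.2]
grip_width: 0.0854
finger_force: 0.0
t3.23 [0.6464 0.1609 0.1132] F [0.17 0.21 0.17] T [-0.01  0.44  0.  ] w 0.0854 ff 0.0 q [ 0.12  0.24 -0.5   0.28  0.    1.57]
1 rows of [-0.06, -0.05, 0.03] [0.04, -0.02, 0.02] -> [0.646 0.159 0.112]
```

```bash
python3 -m pendant '[0.3,-0.06,-0.05,0.03,0,0,0,1,0,0,0,0,0,0,1,0,0,0,0,0,0,1,0,0,0,0,0,0,1,0,0,0,0,0,0,1,0,0,0,0,0,0,1,0,0,0,0,0,0,1,0,0,0,0,0,0,1,0,0,0,0,0,0,1,0,0,0,0,0,0]' 50
python3 - <<'E'
from h import *
st(); p,R,o=pose(); w=plan(p-.12*R[:,2],R,6)
E
```

```text
clock: 4.07
position: [0.6457, 0.1585, 0.1122]
orientation: [0.182, 0.639, 0.718, 0.205]
contact_force: [-7.4, -0.6, 5.6]
grip_width: 0.0293
finger_force: 49.3
t4.07 [0.6457 0.1585 0.1122] F [-7.45 -0.59  5.63] T [-0.13  0.98 -0.14] w 0.0293 ff 49.3 q [ 0.11  0.24 -0.51  0.28  0.    1.57]
6 rows of [0.0, 0.0, -0.67] [0.0, 0.0, 0.0] -> [0.583 0.151 0.214]
```

```bash
python3 -m pendant '[1,0,0.03,-0.2,0,0,0,1,0,0.03,-0.4,0,0,0,1,0,0,-0.6,0,0,0,1,0,0,-0.8,0,0,0,1,0,0,-0.9,0,0,0,1,0,0,-0.9,0,0,0,1,0,0,-0.8,0,0,0,1,0,0,-0.5,0,0,0,1,0,0,-0.3,0,0,0,1,0,0,0,0,0,0]'
python3 - <<'E'
from h import *
st(); p,R,o=pose(); print('rack y',((p-RO)@Rr)[1]); w=plan([.441,.006,.235],down(11.5),16)
t=np.load('top0.npz')['P'].reshape(-1,3); t=t[(abs(t[:,0]-.441)<.02)&(abs(t[:,1]-.006)<.04)]; print('floor z top',np.nanmedian(t[:,2]))
t=np.load('side0.npz')['P'].reshape(-1,3); t=t[(abs(t[:,0]-.441)<.02)&(abs(t[:,1]-.006)<.04)]; print('floor z side',np.nanpercentile(t[:,2],[5,50]) if len(t) else 0)
E
```

```text
clock: 4.9
position: [0.5624, 0.1487, 0.2521]
orientation: [0.182, 0.639, 0.718, 0.206]
contact_force: [1.2, -0.1, -3.7]
grip_width: 0.0291
finger_force: 50.5
t4.90 [0.5624 0.1487 0.2521] F [ 1.21 -0.12 -3.73] T [-0.12  0.94 -0.  ] w 0.0291 ff 50.5 q [ 0.11 -0.02 -0.41  0.63  0.    1.57]
rack y 0.1172807883667541
16 rows of [-0.25, -0.3, -0.05] [0.4, 0.02, -0.06] -> [0.441 0.006 0.235]
floor z top 0.004878803828664595
floor z side [0.00358931 0.00447043]
```

```bash
python3 -m pendant '[1,-0.12,-0.15,-0.03,0.2,0.01,-0.03,1,-0.25,-0.3,-0.05,0.4,0.02,-0.06,1,-0.25,-0.3,-0.05,0.4,0.02,-0.06,1,-0.25,-0.3,-0.05,0.4,0.02,-0.06,1,-0.25,-0.3,-0.05,0.4,0.02,-0.06,1,-0.25,-0.3,-0.05,0.4,0.02,-0.06,1,-0.25,-0.3,-0.05,0.4,0.02,-0.06,1,-0.25,-0.3,-0.05,0.4,0.02,-0.06,1,-0.25,-0.3,-0.05,0.4,0.02,-0.06,1,-0.25,-0.3,-0.05,0.4,0.02,-0.06]'
python3 -m pendant '[1,-0.25,-0.3,-0.05,0.4,0.02,-0.06,1,-0.25,-0.3,-0.05,0.4,0.02,-0.06,1,-0.25,-0.3,-0.05,0.4,0.02,-0.06,1,-0.25,-0.3,-0.05,0.4,0.02,-0.06,1,-0.25,-0.3,-0.05,0.4,0.02,-0.06,1,-0.25,-0.3,-0.05,0.4,0.02,-0.06,1,-0.12,-0.15,-0.03,0.2,0.01,-0.03,1,0,0,0,0,0,0,1,0,0,0,0,0,0,1,0,0,0,0,0,0]'
python3 - <<'E'
from h import *
st(); plan([.441,.006,.235],down(11.5),2)
plan([.441,.006,.105],down(11.5),8)
im,d,P=cloud('side'); cv2.imwrite('pics/s1.png',cv2.resize(im[130:330,120:360,::-1],None,fx=3,fy=3))
p,R,_=pose(); Q=(P-p)@R
m=(np.abs(Q[...,0])<.07)&(np.abs(Q[...,1])<.03)&(Q[...,2]>.0)&(Q[...,2]<.12)
q=Q[m]; print(m.sum(),np.nanpercentile(q,[1,50,99],axis=0).round(4).tolist())
E
```

```text
clock: 5.73
position: [0.4892, 0.0658, 0.2283]
orientation: [0.071, 0.641, 0.76, 0.082]
contact_force: [0.5, 0.1, -3.5]
grip_width: 0.0294
finger_force: 50.4
clock: 6.57
position: [0.4407, 0.0082, 0.232]
orientation: [-0.003, 0.632, 0.775, 0.0]
contact_force: [0.7, -0.2, -3.8]
grip_width: 0.0297
finger_force: 50.3
t6.57 [0.4407 0.0082 0.232 ] F [ 0.66 -0.24 -3.79] T [ 0.04 -0.05 -0.03] w 0.0297 ff 50.3 q [-0.17  0.08 -0.21  1.3   0.    1.19]
2 rows of [-0.04, -0.0, -0.05] [-0.02, -0.03, 0.02] -> [0.441 0.006 0.235]
8 rows of [-0.01, 0.0, 0.53] [-0.01, -0.01, 0.0] -> [0.441 0.006 0.105]
726 [[-0.0506, -0.015, 0.0009], [-0.0304, -0.0117, 0.0477], [0.0446, 0.0149, 0.0948]]
```

View pics/s1.png

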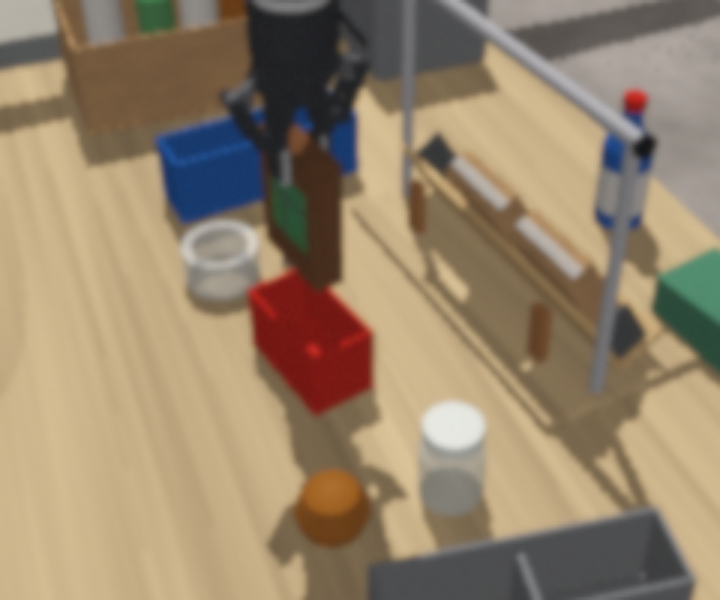

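The panel hangs upright over the red box, its foot near (318,285) in the crop, centred over the pocket.

```bash
python3 -m pendant '[1,-0.04,0,0.3,-0.02,-0.03,0.02,1,-0.04,0,0.6,-0.02,-0.03,0.02,1,0,0,0.7,0,0,0,1,0,0,0.7,0,0,0,1,0,0,0.7,0,0,0,1,0,0,0.5,0,0,0,1,0,0,0.4,0,0,0,1,0,0,0.2,0,0,0,1,0,0,0,0,0,0]'
python3 - <<'E'
from h import *
st(); plan([.441,.006,.102],down(11.5),4)
E
```

```text
clock: 7.37
position: [0.4403, 0.006, 0.1085]
orientation: [-0.001, 0.633, 0.774, -0.001]
contact_force: [-0.3, -0.5, -3.6]
grip_width: 0.0294
finger_force: 50.2
t7.37 [0.4403 0.006  0.1085] F [-0.27 -0.48 -3.65] T [-0.01  0.04 -0.01] w 0.0294 ff 50.2 q [-0.18  0.15 -0.45  0.97 -0.    1.19]
4 rows of [-0.0, 0.01, 0.05] [-0.01, -0.0, 0.0] -> [0.441 0.006 0.102]
```

```bash
python3 -m pendant '[1,0,0,0.07,0,0,0,1,0,0,0.07,0,0,0,1,0,0,0.05,0,0,0,1,0,0,0.03,0,0,0,1,0,0,0,0,0,0]'
python3 -c "
from h import *
st()"
```

```text
clock: 7.78
position: [0.441, 0.0056, 0.103]
orientation: [0.0, 0.633, 0.774, -0.0]
contact_force: [-0.0, -0.2, -3.8]
grip_width: 0.0294
finger_force: 50.4
t7.78 [0.441  0.0056 0.103 ] F [-0.01 -0.18 -3.84] T [ 0.06 -0.07  0.01] w 0.0294 ff 50.4 q [-0.18  0.16 -0.46  0.96 -0.    1.19]
```

```bash
python3 -m pendant '[1,0,0,0.03,0,0,0,1,0,0,0.03,0,0,0,1,0,0,0,0,0,0]'; python3 -m pendant '[1,0,0,0.03,0,0,0,1,0,0,0,0,0,0]'
```

```text
clock: 8.03
position: [0.4412, 0.0053, 0.102]
orientation: [0.001, 0.633, 0.774, -0.0]
contact_force: [-2.8, -2.2, 7.7]
grip_width: 0.0292
finger_force: 51.9
clock: 8.2
position: [0.4413, 0.0052, 0.1019]
orientation: [0.001, 0.633, 0.774, -0.0]
contact_force: [-5.9, -2.8, 19.0]
grip_width: 0.0297
finger_force: 53.5
```

```bash
python3 -m pendant '[1,0,0,-0.04,0,0,0,1,0,0,0,0,0,0,0.2,0,0,0,0,0,0,0,0,0,0,0,0,0,-0.5,0,0,0,0,0,0,-1,0,0,0,0,0,0,-1,0,0,0,0,0,0,-1,0,0,0,0,0,0]' 20
python3 -c "
from h import *
st()"
```

```text
clock: 8.87
position: [0.4409, 0.0056, 0.1013]
orientation: [-0.0, 0.633, 0.774, -0.0]
contact_force: [-1.0, -0.5, 0.4]
grip_width: 0.0853
finger_force: 0.0
t8.87 [0.4409 0.0056 0.1013] F [-0.96 -0.5   0.41] T [-0.   -0.01 -0.01] w 0.0853 ff 0.0 q [-0.18  0.16 -0.46  0.95 -0.    1.19]
```

```bash
python3 -m pendant '[-1,0,0,-0.4,0,0,0,-1,0,0,-0.8,0,0,0,-1,0,0,-0.9,0,0,0,-1,0,0,-0.9,0,0,0,-1,0,0,-0.9,0,0,0]'
python3 - <<'E'
from h import *
st(); w=plan(gp(.30,.018,.001),Rg,9); w=plan(gp(.205,.018,.001),Rg,4,w)
im,d,P=cloud('top'); m=(abs(P[...,0]-.441)<.06)&(abs(P[...,1]-.006)<.07)&(P[...,2]>.12)&(P[...,2]<.15)
q=P[m]; print(m.sum(),np.nanmedian(q[:,2]),cv2.minAreaRect((q[:,:2]*1000).astype(np.float32)) if m.sum()>4 else 0)
E
```

```text
clock: 9.28
position: [0.4407, 0.0057, 0.2196]
orientation: [-0.0, 0.633, 0.774, -0.0]
contact_force: [0.4, -0.9, 0.2]
grip_width: 0.0853
finger_force: 0.0
t9.28 [0.4407 0.0057 0.2196] F [ 0.37 -0.85  0.2 ] T [ 0.01 -0.03 -0.02] w 0.0853 ff 0.0 q [-0.18  0.08 -0.24  1.26 -0.    1.19]
9 rows of [0.02, 0.49, -0.14] [-0.7, -0.03, 0.11] -> [0.556 0.031 0.287]
4 rows of [-0.0, 0.0, 0.79] [0.0, 0.0, 0.0] -> [0.605 0.037 0.206]
0 nan 0
  return np.nanmean(a, axis, out=out, keepdims=keepdims)
```

```bash
python3 -m pendant '[-1,0.02,0.49,-0.14,-0.7,-0.03,0.11,-1,0.02,0.49,-0.14,-0.7,-0.03,0.11,-1,0.02,0.49,-0.14,-0.7,-0.03,0.11,-1,0.02,0.49,-0.14,-0.7,-0.03,0.11,-1,0.02,0.49,-0.14,-0.7,-0.03,0.11,-1,0.02,0.49,-0.14,-0.7,-0.03,0.11,-1,0.02,0.49,-0.14,-0.7,-0.03,0.11,-1,0.02,0.49,-0.14,-0.7,-0.03,0.11,-1,0.02,0.49,-0.14,-0.7,-0.03,0.11,-1,0,0,0,0,0,0]'
python3 -m pendant '[-1,0,0,0.5,0,0,0,-1,0,0,0.8,0,0,0,-1,0,0,0.8,0,0,0,-1,0,0,0.7,0,0,0,-1,0,0,0.3,0,0,0,-1,0,0,0,0,0,0]'
python3 - <<'E'
from h import *
st(); slab(0,.140); w=plan(gp(.100,.018,.001),Rg,6)
im,d,P=cloud('top'); m=(abs(P[...,0]-.441)<.06)&(abs(P[...,1]-.006)<.07)&(P[...,2]>.12)&(P[...,2]<.15)
q=P[m]; print(m.sum(),np.nanmedian(q[:,2]),cv2.minAreaRect((q[:,:2]*1000).astype(np.float32)) if m.sum()>4 else 0)
E
```

```text
clock: 10.17
position: [0.5565, 0.0307, 0.2872]
orientation: [0.182, 0.641, 0.717, 0.204]
contact_force: [-0.3, 0.2, -0.2]
grip_width: 0.0855
finger_force: 0.0
clock: 10.67
position: [0.6039, 0.036, 0.2038]
orientation: [0.179, 0.642, 0.718, 0.201]
contact_force: [0.2, 0.2, -0.2]
grip_width: 0.0857
finger_force: 0.0
t10.67 [0.6039 0.036  0.2038] F [ 0.18  0.16 -0.22] T [-0.09  0.49 -0.03] w 0.0857 ff 0.0 q [-0.14  0.05 -0.45  0.53  0.13  1.35]
slab 5064 y [-0.0425  0.0477] utop [0.1401 0.141  0.1418] w of top [-0.0008  0.0165  0.0343]
6 rows of [0.0, 0.01, 0.58] [-0.01, 0.0, -0.01] -> [0.66  0.043 0.117]
0 nan 0
  return np.nanmean(a, axis, out=out, keepdims=keepdims)
```

```bash
python3 -m pendant '[-1,0.03,0.01,0.5,-0.01,0,-0.01,-1,0,0.01,0.7,-0.01,0,-0.01,-1,0,0.01,0.7,-0.01,0,-0.01,-1,0,0.01,0.7,-0.01,0,-0.01,-1,0,0.01,0.5,-0.01,0,-0.01,-1,0,0.01,0.38,-0.01,0,-0.01,-1,0,0,0,0,0,0,-1,0,0,0,0,0,0]'
python3 - <<'E'
from h import *
st(); w=plan(gp(.100,.018,.002),Rg,1)
E
```

```text
clock: 11.43
position: [0.6603, 0.043, 0.1194]
orientation: [0.183, 0.639, 0.719, 0.204]
contact_force: [0.2, -0.2, -0.6]
grip_width: 0.0856
finger_force: 0.0
t11.43 [0.6603 0.043  0.1194] F [ 0.2  -0.23 -0.58] T [-0.12  0.5   0.04] w 0.0856 ff 0.0 q [-0.12  0.22 -0.5   0.31  0.12  1.37]
1 rows of [0.03, -0.06, 0.07] [0.06, 0.02, 0.03] -> [0.66  0.044 0.117]
```

Close with 60 N, lift along the slant, then hold still to weigh.

```bash
python3 -m pendant '[0.2,0.03,-0.06,0.05,0.06,0,0,1,0,0,0,0,0,0,1,0,0,0,0,0,0,1,0,0,0,0,0,0,1,0,0,0,0,0,0,1,0,0,0,0,0,0,1,0,0,0,0,0,0,1,0,0,0,0,0,0,1,0,0,0,0,0,0]' 60
python3 -m pendant '[1,0,0.03,-0.2,0,0,0,1,0,0.03,-0.4,0,0,0,1,0,0,-0.6,0,0,0,1,0,0,-0.8,0,0,0,1,0,0,-0.9,0,0,0,1,0,0,-0.9,0,0,0,1,0,0,-0.8,0,0,0,1,0,0,-0.5,0,0,0,1,0,0,-0.3,0,0,0,1,0,0,0,0,0,0,1,0,0,0,0,0,0]'
for i in 1 2 3; do python3 -m pendant '[1,0,0,0,0,0,0]'|grep contact; done
python3 - <<'E'
from h import *
st(); p,R,o=pose(); print('rack',((p-RO)@Rr)[1])
im,d,P=cloud('top'); m=(abs(P[...,0]-.441)<.06)&(abs(P[...,1]-.006)<.07)&(P[...,2]>.12)&(P[...,2]<.15)
q=P[m]; print(m.sum(),np.nanmedian(q[:,2]) if len(q) else 0)
E
```

```text
clock: 12.18
position: [0.6592, 0.0438, 0.1174]
orientation: [0.182, 0.64, 0.719, 0.202]
contact_force: [-4.9, -1.6, 5.0]
grip_width: 0.0355
finger_force: 59.5
clock: 13.1
position: [0.5767, 0.0345, 0.2554]
orientation: [0.181, 0.64, 0.719, 0.202]
contact_force: [0.9, -0.4, -2.7]
grip_width: 0.0356
finger_force: 60.7
contact_force: [0.3, -0.7, -2.8]
contact_force: [-0.1, -0.7, -1.6]
contact_force: [0.0, -0.6, -2.8]
t13.35 [0.5768 0.0347 0.2543] F [ 0.04 -0.61 -2.77] T [-0.12  0.8   0.01] w 0.0356 ff 60.7 q [-0.16 -0.03 -0.4   0.67  0.14  1.33]
rack 0.002340019205732847
0 0
```

```bash
python3 - <<'E'
from h import *
w=plan([.46,.12,.28],down(50),13); w=plan([.548,.336,.27],down(96.2),12,w)
E
```

```text
13 rows of [0.33, -0.15, -0.13] [0.46, 0.18, -0.65] -> [0.46 0.12 0.28]
12 rows of [-0.04, 0.66, 0.03] [0.0, 0.0, -0.77] -> [0.548 0.336 0.27 ]
```

```bash
python3 -m pendant '[1,0.17,-0.08,-0.07,0.23,0.09,-0.32,1,0.33,-0.15,-0.13,0.46,0.18,-0.65,1,0.33,-0.15,-0.13,0.46,0.18,-0.65,1,0.33,-0.15,-0.13,0.46,0.18,-0.65,1,0.33,-0.15,-0.13,0.46,0.18,-0.65,1,0.33,-0.15,-0.13,0.46,0.18,-0.65,1,0.33,-0.15,-0.13,0.46,0.18,-0.65]'
python3 -m pendant '[1,0.33,-0.15,-0.13,0.46,0.18,-0.65,1,0.33,-0.15,-0.13,0.46,0.18,-0.65,1,0.33,-0.15,-0.13,0.46,0.18,-0.65,1,0.33,-0.15,-0.13,0.46,0.18,-0.65,1,0.33,-0.15,-0.13,0.46,0.18,-0.65,1,0.33,-0.15,-0.13,0.46,0.18,-0.65,1,0.17,-0.08,-0.07,0.23,0.09,-0.32,1,0,0,0,0,0,0]'
python3 - <<'E'
from h import *
st(); w=plan([.548,.336,.27],down(96.2),12)
E
```

```text
clock: 13.98
position: [0.5234, 0.087, 0.2639]
orientation: [0.093, 0.503, 0.853, 0.102]
contact_force: [-0.0, -0.5, -2.9]
grip_width: 0.0353
finger_force: 60.6
clock: 14.65
position: [0.4583, 0.119, 0.2818]
orientation: [0.002, 0.341, 0.94, -0.002]
contact_force: [1.1, -0.8, -2.4]
grip_width: 0.0357
finger_force: 60.6
t14.65 [0.4583 0.119  0.2818] F [ 1.08 -0.82 -2.39] T [ 0.02 -0.02 -0.07] w 0.0357 ff 60.6 q [ 0.08  0.12 -0.03  1.42 -0.01  0.78]
12 rows of [-0.04, 0.67, 0.03] [-0.0, 0.0, -0.77] -> [0.548 0.336 0.27 ]
```

```bash
python3 -m pendant '[1,-0.02,0.33,0.01,0,0,-0.38,1,-0.04,0.67,0.03,0,0,-0.77,1,-0.04,0.67,0.03,0,0,-0.77,1,-0.04,0.67,0.03,0,0,-0.77,1,-0.04,0.67,0.03,0,0,-0.77,1,-0.04,0.67,0.03,0,0,-0.77,1,-0.04,0.67,0.03,0,0,-0.77,1,-0.04,0.67,0.03,0,0,-0.77]'
python3 -m pendant '[1,-0.04,0.67,0.03,0,0,-0.77,1,-0.04,0.67,0.03,0,0,-0.77,1,-0.04,0.67,0.03,0,0,-0.77,1,-0.04,0.67,0.03,0,0,-0.77,1,-0.02,0.33,0.01,0,0,-0.38,1,0,0,0,0,0,0,1,0,0,0,0,0,0]'
for i in 1 2 3; do python3 -m pendant '[1,0,0,0,0,0,0]'|grep contact; done
python3 - <<'E'
from h import *
st(); w=plan([.548,.336,.27],down(96.2),2);w=plan([.548,.336,.112],down(96.2),8)
p,R,_=pose()
for n in ['side','top']:
    im,d,P=cloud(n); Q=(P-p)@R; z=P[...,2]
    if n=='side':
        m=(np.abs(Q[...,0])<.07)&(np.abs(Q[...,1])<.03)&(Q[...,2]>.03)&(Q[...,2]<.12); q=Q[m]; print('carton in tool',m.sum(),np.nanpercentile(q,[1,50,99],axis=0).round(4).tolist())
        cv2.imwrite('pics/s2.png',cv2.resize(im[60:290,120:360,::-1],None,fx=2.5,fy=2.5))
    m=(abs(P[...,0]-.441)<.06)&(abs(P[...,1]-.006)<.07)&(z>.10)&(z<.16)
    q=P[m]; print(n,'panel',m.sum(),np.nanpercentile(q,[2,50,98],axis=0).round(4).tolist())
E
```

```text
clock: 15.32
position: [0.5361, 0.2476, 0.2741]
orientation: [0.002, 0.096, 0.995, -0.002]
contact_force: [0.5, 0.1, -3.0]
grip_width: 0.0354
finger_force: 60.8
clock: 15.9
position: [0.5472, 0.3359, 0.27]
orientation: [0.001, -0.053, 0.999, -0.003]
contact_force: [0.5, -0.1, -2.9]
grip_width: 0.0354
finger_force: 60.8
contact_force: [0.5, 0.3, -2.9]
contact_force: [0.4, -0.1, -2.7]
contact_force: [0.0, -0.6, -2.4]
t16.15 [0.5472 0.3348 0.271 ] F [ 0.05 -0.56 -2.4 ] T [ 0.04 -0.03  0.04] w 0.0353 ff 60.8 q [ 0.42  0.42  0.36  1.51 -0.01  0.32]
2 rows of [-0.01, 0.02, 0.02] [-0.03, 0.02, -0.02] -> [0.548 0.336 0.27 ]
8 rows of [-0.0, 0.01, 0.66] [-0.01, 0.0, -0.01] -> [0.548 0.336 0.112]
carton in tool 530 [[-0.047, -0.0231, 0.0303], [0.0053, -0.0188, 0.0639], [0.0443, 0.0134, 0.0999]]
side panel 445 [[0.42, -0.0451, 0.1023], [0.4384, -0.0107, 0.1327], [0.4636, 0.0461, 0.1365]]
top panel 528 [[0.4202, -0.0395, 0.1218], [0.4397, 0.0058, 0.1347], [0.4598, 0.051, 0.1389]]
```

View pics/s2.png

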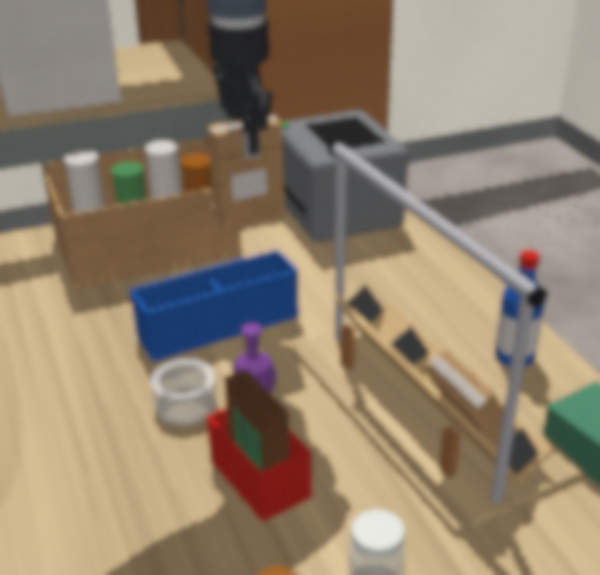

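The panel stands upright in the red box, and the carton hangs upright above the blue crate's +x pocket. It reads about 2.7 N (~275 g), so blue is right.

```bash
python3 -m pendant '[1,-0.01,0.02,0.3,-0.03,0.02,-0.02,1,-0.01,0.02,0.6,-0.03,0.02,-0.02,1,0,0,0.8,0,0,0,1,0,0,0.8,0,0,0,1,0,0,0.8,0,0,0,1,0,0,0.8,0,0,0,1,0,0,0.6,0,0,0,1,0,0,0.4,0,0,0,1,0,0,0.15,0,0,0,1,0,0,0,0,0,0]'
python3 - <<'E'
from h import *
st(); w=plan([.548,.336,.106],down(96.2),4)
E
```

```text
clock: 17.08
position: [0.5468, 0.3363, 0.1117]
orientation: [-0.002, -0.055, 0.999, -0.0]
contact_force: [0.9, -0.1, -2.6]
grip_width: 0.0352
finger_force: 60.7
t17.08 [0.5468 0.3363 0.1117] F [ 0.87 -0.06 -2.6 ] T [ 0.   -0.02  0.03] w 0.0352 ff 60.7 q [0.42 0.47 0.03 1.14 0.   0.31]
4 rows of [-0.01, -0.0, 0.05] [-0.0, -0.01, 0.0] -> [0.548 0.336 0.106]
```

```bash
python3 -m pendant '[1,0,0,0.06,0,0,0,1,0,0,0.05,0,0,0,1,0,0,0.03,0,0,0,1,0,0,0,0,0,0]'; python3 -m pendant '[1,0,0,0.03,0,0,0,1,0,0,0,0,0,0]'|grep -E 'pos|contact'
```

```text
clock: 17.42
position: [0.5476, 0.3369, 0.1095]
orientation: [-0.0, -0.055, 0.998, 0.0]
contact_force: [-0.2, 0.8, -2.4]
grip_width: 0.0354
finger_force: 60.7
position: [0.5474, 0.3369, 0.1082]
contact_force: [-0.3, -0.4, -3.1]
```

```bash
python3 -m pendant '[1,0,0,0.04,0,0,0,1,0,0,0,0,0,0]'|grep -E 'pos|contact'; python3 -m pendant '[1,0,0,0.03,0,0,0,1,0,0,0,0,0,0]'|grep -E 'pos|contact';
```

```text
position: [0.5473, 0.3368, 0.1068]
contact_force: [0.4, 0.4, -2.0]
position: [0.5474, 0.3368, 0.1061]
contact_force: [0.0, -0.4, -0.4]
```

```bash
python3 -m pendant '[1,0,0,0.02,0,0,0,1,0,0,0,0,0,0]'|grep -E 'pos|contact'; python3 -m pendant '[1,0,0,0.01,0,0,0,1,0,0,0,0,0,0]'|grep -E 'pos|contact';
```

```text
position: [0.5474, 0.3368, 0.1061]
contact_force: [-1.9, -1.3, 4.7]
position: [0.5474, 0.3368, 0.106]
contact_force: [-2.9, -2.2, 7.7]
```

```bash
python3 -m pendant '[1,0,0,-0.02,0,0,0,0.2,0,0,0,0,0,0,0,0,0,0,0,0,0,-0.5,0,0,0,0,0,0,-1,0,0,0,0,0,0,-1,0,0,0,0,0,0,-1,0,0,0,0,0,0]' 20
python3 -m pendant '[-1,0,0,-0.4,0,0,0,-1,0,0,-0.8,0,0,0,-1,0,0,-0.9,0,0,0,-1,0,0,-0.9,0,0,0,-1,0,0,-0.9,0,0,0,-1,0,0,-0.9,0,0,0,-1,0,0,-0.5,0,0,0]'
python3 - <<'E'
from h import *
st(); w=plan([.46,.06,.30],down(35),14); w=plan(gp(.30,.018,-.118),Rg,11,w); plan(gp(.205,.018,-.118),Rg,4,w)
P=cloud('side')[2]; z=P[...,2]; m=(abs(P[...,0]-.548)<.07)&(abs(P[...,1]-.336)<.05)&(z>.10)&(z<.17); q=P[m]; print('carton',m.sum(),np.nanpercentile(q,[2,50,98],axis=0).round(4).tolist())
E
```

```text
clock: 18.83
position: [0.5474, 0.3368, 0.1055]
orientation: [-0.001, -0.055, 0.998, -0.0]
contact_force: [0.6, -0.6, 0.9]
grip_width: 0.0853
finger_force: 0.0
clock: 19.42
position: [0.548, 0.337, 0.268]
orientation: [0.001, -0.055, 0.998, 0.001]
contact_force: [-0.5, 0.9, -0.2]
grip_width: 0.0853
finger_force: 0.0
t19.42 [0.548 0.337 0.268] F [-0.49  0.85 -0.19] T [-0.02 -0.    0.03] w 0.0853 ff 0.0 q [0.42 0.42 0.35 1.5  0.   0.31]
14 rows of [-0.06, -0.72, -0.08] [0.0, 0.0, 0.88] -> [0.46 0.06 0.3 ]
11 rows of [-0.54, 0.13, 0.09] [-0.56, -0.14, 0.5] -> [ 0.57  -0.087  0.287]
4 rows of [0.0, 0.0, 0.79] [0.0, 0.0, 0.0] -> [ 0.619 -0.082  0.206]
carton 419 [[0.5031, 0.3113, 0.1013], [0.5451, 0.3203, 0.1306], [0.5938, 0.3498, 0.1471]]
```

```bash
python3 -m pendant '[-1,-0.06,-0.72,-0.08,0,0,0.88,-1,-0.06,-0.72,-0.08,0,0,0.88,-1,-0.06,-0.72,-0.08,0,0,0.88,-1,-0.06,-0.72,-0.08,0,0,0.88,-1,-0.06,-0.72,-0.08,0,0,0.88,-1,-0.06,-0.72,-0.08,0,0,0.88,-1,-0.06,-0.72,-0.08,0,0,0.88]'
python3 -m pendant '[-1,-0.06,-0.72,-0.08,0,0,0.88,-1,-0.06,-0.72,-0.08,0,0,0.88,-1,-0.06,-0.72,-0.08,0,0,0.88,-1,-0.06,-0.72,-0.08,0,0,0.88,-1,-0.06,-0.72,-0.08,0,0,0.88,-1,-0.06,-0.72,-0.08,0,0,0.88,-1,-0.06,-0.72,-0.08,0,0,0.88]'
python3 -m pendant '[-1,-0.54,0.13,0.09,-0.56,-0.14,0.5,-1,-0.54,0.13,0.09,-0.56,-0.14,0.5,-1,-0.54,0.13,0.09,-0.56,-0.14,0.5,-1,-0.54,0.13,0.09,-0.56,-0.14,0.5,-1,-0.54,0.13,0.09,-0.56,-0.14,0.5,-1,-0.54,0.13,0.09,-0.56,-0.14,0.5,-1,-0.54,0.13,0.09,-0.56,-0.14,0.5,-1,-0.54,0.13,0.09,-0.56,-0.14,0.5,-1,-0.54,0.13,0.09,-0.56,-0.14,0.5,-1,-0.54,0.13,0.09,-0.56,-0.14,0.5,-1,-0.54,0.13,0.09,-0.56,-0.14,0.5,-1,0,0,0,0,0,0]'
python3 - <<'E'
from h import *
st(); slab(-.116,.140); plan(gp(.205,.018,-.118),Rg,4)
E
```

```text
clock: 20.05
position: [0.5419, 0.1859, 0.2811]
orientation: [-0.001, 0.214, 0.977, -0.0]
contact_force: [0.6, 0.2, 0.2]
grip_width: 0.0853
finger_force: 0.0
clock: 20.63
position: [0.4598, 0.0603, 0.2982]
orientation: [-0.001, 0.466, 0.885, -0.0]
contact_force: [-0.0, -0.5, 0.3]
grip_width: 0.0857
finger_force: 0.0
clock: 21.63
position: [0.5704, -0.0871, 0.2832]
orientation: [0.18, 0.643, 0.717, 0.202]
contact_force: [-0.3, -0.5, 0.3]
grip_width: 0.0854
finger_force: 0.0
t21.63 [ 0.5704 -0.0871  0.2832] F [-0.29 -0.54  0.33] T [-0.01  0.51  0.04] w 0.0854 ff 0.0 q [-0.44 -0.03 -0.32  0.8   0.28  1.09]
slab 2644 y [-0.1625 -0.0718] utop [0.1401 0.1412 0.1421] w of top [-0.0011  0.0168  0.0341]
4 rows of [-0.01, 0.01, 0.76] [-0.01, 0.0, -0.01] -> [ 0.619 -0.082  0.206]
```

```bash
python3 -m pendant '[-1,0.02,0.01,0.4,-0.03,0,-0.03,-1,0,0.01,0.8,0,0,0,-1,0,0.01,0.8,0,0,0,-1,0,0,0.8,0,0,0,-1,0,0,0.8,0,0,0,-1,0,0,0.8,0,0,0,-1,0,0,0.8,0,0,0,-1,0,0,0.6,0,0,0,-1,0,0,0.4,0,0,0,-1,0,0,0,0,0,0,-1,0,0,0,0,0,0]'
python3 - <<'E'
from h import *
st(); w=plan(gp(.100,.018,-.117),Rg,1)
E
```

```text
clock: 22.6
position: [0.6679, -0.0731, 0.1259]
orientation: [0.18, 0.64, 0.719, 0.202]
contact_force: [0.2, -0.5, 1.0]
grip_width: 0.0853
finger_force: 0.0
t22.60 [ 0.6679 -0.0731  0.1259] F [ 0.17 -0.49  1.01] T [-0.11  0.48 -0.06] w 0.0853 ff 0.0 q [-0.34  0.24 -0.44  0.38  0.23  1.18]
1 rows of [-0.06, -0.01, 0.35] [-0.02, -0.0, 0.02] -> [ 0.673 -0.074  0.117]
```

```bash
python3 -m pendant '[-1,-0.06,-0.01,0.3,-0.02,0,0.02,-1,0,0,0,0,0,0,0.2,0,0,0,0,0,0,1,0,0,0,0,0,0,1,0,0,0,0,0,0,1,0,0,0,0,0,0,1,0,0,0,0,0,0,1,0,0,0,0,0,0,1,0,0,0,0,0,0,1,0,0,0,0,0,0]' 60
python3 -m pendant '[1,0,0.03,-0.2,0,0,0,1,0,0.03,-0.4,0,0,0,1,0,0,-0.6,0,0,0,1,0,0,-0.8,0,0,0,1,0,0,-0.9,0,0,0,1,0,0,-0.9,0,0,0,1,0,0,-0.8,0,0,0,1,0,0,-0.5,0,0,0,1,0,0,-0.3,0,0,0,1,0,0,0,0,0,0,1,0,0,0,0,0,0]'
for i in 1 2 3; do python3 -m pendant '[1,0,0,0,0,0,0]'|grep contact; done
python3 - <<'E'
from h import *
st(); w=plan([.45,-.14,.28],down(40),14); plan([.5505,-.3505,.27],down(80.6),12,w);plan([.437,-.3315,.27],down(80.6),12,w)
E
```

```text
clock: 23.43
position: [0.6723, -0.0751, 0.1187]
orientation: [0.181, 0.641, 0.718, 0.203]
contact_force: [-5.1, -0.8, 5.5]
grip_width: 0.035
finger_force: 59.7
clock: 24.35
position: [0.5896, -0.0845, 0.257]
orientation: [0.181, 0.641, 0.718, 0.203]
contact_force: [0.3, -0.7, -3.3]
grip_width: 0.0351
finger_force: 60.5
contact_force: [-0.1, 0.4, -2.6]
contact_force: [0.5, 0.7, -4.3]
contact_force: [0.1, -0.1, -2.3]
t24.60 [ 0.5898 -0.0843  0.2559] F [ 0.08 -0.09 -2.26] T [-0.09  0.79 -0.03] w 0.0350 ff 60.5 q [-0.42  0.02 -0.35  0.72  0.27  1.11]
14 rows of [-0.0, -0.34, -0.16] [0.44, 0.13, -0.47] -> [ 0.45 -0.14  0.28]
12 rows of [-0.55, -0.36, 0.03] [0.0, 0.0, -0.68] -> [ 0.55 -0.35  0.27]
12 rows of [-0.25, -0.48, 0.03] [0.0, 0.0, -0.68] -> [ 0.437 -0.332  0.27 ]
```

```bash
for i in 1 2 3 4 5 6 7 8 9 10 11 12; do python3 -m pendant '[1,0,0,0,0,0,0]'|grep contact; done; python3 -c "
from h import *
st()"
```

```text
contact_force: [0.0, 0.7, -2.9]
contact_force: [0.9, -0.0, -2.7]
contact_force: [-0.3, -1.4, -3.3]
contact_force: [0.5, -0.1, -2.0]
contact_force: [0.4, -0.7, -2.6]
contact_force: [0.0, -1.1, -3.0]
contact_force: [-0.4, 0.7, -1.8]
contact_force: [0.3, 0.7, -2.1]
contact_force: [-0.2, -0.6, -2.7]
contact_force: [-0.6, 0.1, -2.4]
contact_force: [0.0, 0.4, -2.3]
contact_force: [0.5, -0.0, -3.3]
t25.60 [ 0.5898 -0.0845  0.2572] F [ 0.46 -0.02 -3.27] T [-0.09  0.84 -0.04] w 0.0351 ff 60.5 q [-0.42  0.02 -0.35  0.72  0.27  1.11]
```

Mean about 2.65 N (~270 g), so this box also goes in blue, in its other pocket.

```bash
python3 - <<'E'
from h import *
w=plan([.45,.05,.29],down(50),14); plan([.434,.324,.275],down(96.2),13,w)
E
```

```text
14 rows of [0.44, -0.12, -0.14] [0.43, 0.17, -0.61] -> [0.45 0.05 0.29]
13 rows of [0.27, 0.67, 0.04] [0.0, 0.0, -0.71] -> [0.434 0.324 0.275]
```

```bash
python3 -m pendant '[1,0.22,-0.06,-0.07,0.22,0.08,-0.3,1,0.44,-0.12,-0.14,0.43,0.17,-0.61,1,0.44,-0.12,-0.14,0.43,0.17,-0.61,1,0.44,-0.12,-0.14,0.43,0.17,-0.61,1,0.44,-0.12,-0.14,0.43,0.17,-0.61,1,0.44,-0.12,-0.14,0.43,0.17,-0.61,1,0.44,-0.12,-0.14,0.43,0.17,-0.61]'
python3 -m pendant '[1,0.44,-0.12,-0.14,0.43,0.17,-0.61,1,0.44,-0.12,-0.14,0.43,0.17,-0.61,1,0.44,-0.12,-0.14,0.43,0.17,-0.61,1,0.44,-0.12,-0.14,0.43,0.17,-0.61,1,0.44,-0.12,-0.14,0.43,0.17,-0.61,1,0.44,-0.12,-0.14,0.43,0.17,-0.61,1,0.44,-0.12,-0.14,0.43,0.17,-0.61,1,0.22,-0.06,-0.07,0.22,0.08,-0.3,1,0,0,0,0,0,0]'
python3 - <<'E'
from h import *
st(); plan([.434,.324,.275],down(96.2),13)
E
```

```text
clock: 26.18
position: [0.5356, -0.0095, 0.2695]
orientation: [0.1, 0.514, 0.845, 0.11]
contact_force: [-0.6, 0.6, -1.2]
grip_width: 0.0353
finger_force: 60.4
clock: 26.93
position: [0.4509, 0.0512, 0.292]
orientation: [0.001, 0.339, 0.941, -0.002]
contact_force: [0.2, 0.1, -2.9]
grip_width: 0.0356
finger_force: 60.5
t26.93 [0.4509 0.0512 0.292 ] F [ 0.16  0.09 -2.86] T [ 0.04 -0.04 -0.02] w 0.0356 ff 60.5 q [-0.07  0.08 -0.05  1.44 -0.    0.62]
13 rows of [0.27, 0.67, 0.04] [-0.0, 0.0, -0.71] -> [0.434 0.324 0.275]
```

```bash
python3 -m pendant '[1,0.14,0.34,0.02,0,0,-0.36,1,0.27,0.67,0.04,0,0,-0.71,1,0.27,0.67,0.04,0,0,-0.71,1,0.27,0.67,0.04,0,0,-0.71,1,0.27,0.67,0.04,0,0,-0.71,1,0.27,0.67,0.04,0,0,-0.71,1,0.27,0.67,0.04,0,0,-0.71]'
python3 -m pendant '[1,0.27,0.67,0.04,0,0,-0.71,1,0.27,0.67,0.04,0,0,-0.71,1,0.27,0.67,0.04,0,0,-0.71,1,0.27,0.67,0.04,0,0,-0.71,1,0.27,0.67,0.04,0,0,-0.71,1,0.27,0.67,0.04,0,0,-0.71,1,0.14,0.34,0.02,0,0,-0.36,1,0,0,0,0,0,0,1,0,0,0,0,0,0]'
for i in 1 2 3 4 5 6; do python3 -m pendant '[1,0,0,0,0,0,0]'|grep contact; done
python3 - <<'E'
from h import *
st(); plan([.434,.324,.275],down(96.2),2);plan([.434,.324,.112],down(96.2),8)
p,R,_=pose()
im,d,P=cloud('side'); Q=(P-p)@R
m=(np.abs(Q[...,0])<.07)&(np.abs(Q[...,1])<.03)&(Q[...,2]>.03)&(Q[...,2]<.12); q=Q[m]; print('carton in tool',m.sum(),np.nanpercentile(q,[1,50,99],axis=0).round(4).tolist())
cv2.imwrite('pics/s3.png',cv2.resize(im[60:290,120:360,::-1],None,fx=2.5,fy=2.5))
E
```

```text
clock: 27.52
position: [0.471, 0.1906, 0.2828]
orientation: [0.001, 0.144, 0.99, -0.001]
contact_force: [0.9, -0.8, -2.6]
grip_width: 0.0352
finger_force: 60.7
clock: 28.27
position: [0.4336, 0.3247, 0.2747]
orientation: [0.0, -0.056, 0.998, -0.002]
contact_force: [-0.1, -0.3, -2.4]
grip_width: 0.0356
finger_force: 60.7
contact_force: [0.3, -0.0, -2.5]
contact_force: [0.6, -0.1, -3.0]
contact_force: [-0.9, 0.1, -2.7]
contact_force: [-0.9, -0.3, -2.7]
contact_force: [0.6, 0.3, -2.5]
contact_force: [0.6, -0.3, -2.6]
t28.77 [0.4337 0.3242 0.2751] F [ 0.57 -0.3  -2.58] T [-0.02 -0.02 -0.06] w 0.0353 ff 60.7 q [ 0.49  0.24  0.1   1.44 -0.    0.38]
2 rows of [-0.01, -0.0, 0.0] [-0.02, -0.0, 0.02] -> [0.434 0.324 0.275]
8 rows of [-0.0, 0.0, 0.68] [-0.01, -0.0, 0.01] -> [0.434 0.324 0.112]
carton in tool 580 [[-0.0468, -0.0241, 0.0311], [0.0043, -0.019, 0.0657], [0.0441, 0.0124, 0.1015]]
```

View pics/s3.png

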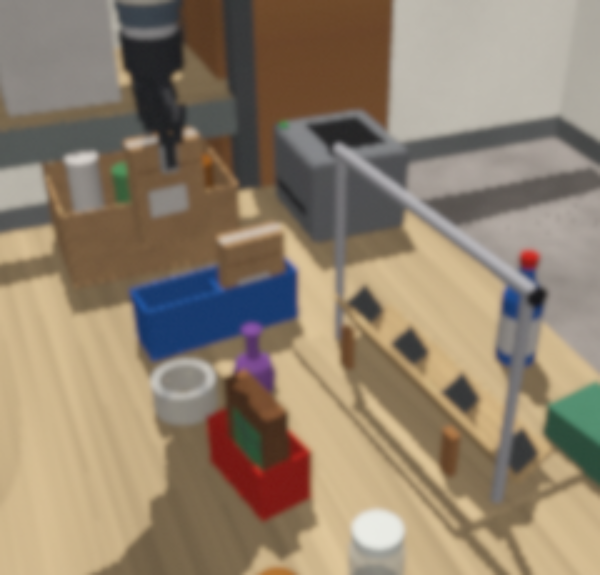

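The first carton stands upright in the far pocket at (250,255), and the second hangs upright over the free near pocket at (180,290). The weight still reads 2.65 N.

```bash
python3 -m pendant '[1,-0.01,0,0.3,-0.02,0,0.02,1,-0.01,0,0.6,-0.02,0,0.02,1,0,0,0.8,0,0,0,1,0,0,0.8,0,0,0,1,0,0,0.8,0,0,0,1,0,0,0.8,0,0,0,1,0,0,0.6,0,0,0,1,0,0,0.4,0,0,0,1,0,0,0.3,0,0,0,1,0,0,0,0,0,0]'
python3 - <<'E'
from h import *
st(); w=plan([.434,.324,.106],down(96.2),4)
E
```

```text
clock: 29.65
position: [0.4331, 0.3239, 0.1109]
orientation: [-0.002, -0.054, 0.999, -0.001]
contact_force: [0.8, 0.2, -2.1]
grip_width: 0.035
finger_force: 60.6
t29.65 [0.4331 0.3239 0.1109] F [ 0.81  0.17 -2.12] T [-0.01  0.06 -0.  ] w 0.0350 ff 60.6 q [ 0.49  0.31 -0.22  1.04 -0.    0.38]
4 rows of [-0.01, 0.0, 0.04] [-0.0, -0.01, 0.0] -> [0.434 0.324 0.106]
```

```bash
python3 -m pendant '[1,0,0,0.05,0,0,0,1,0,0,0.03,0,0,0,1,0,0,0,0,0,0]'|grep -E 'pos|contact'; python3 -m pendant '[1,0,0,0.03,0,0,0,1,0,0,0,0,0,0]'|grep -E 'pos|contact'
```

```text
position: [0.4345, 0.3246, 0.1112]
contact_force: [0.5, -0.3, -2.2]
position: [0.4343, 0.3245, 0.1101]
contact_force: [0.5, -0.0, -2.6]
```

```bash
python3 -m pendant '[1,0,0,0.02,0,0,0,1,0,0,0,0,0,0]'|grep -E 'pos|contact'
```

```text
position: [0.4341, 0.3244, 0.1092]
contact_force: [-0.2, 0.3, -2.5]
```

```bash
python3 -m pendant '[1,0,0,0.04,0,0,0,1,0,0,0,0,0,0]'|grep -E 'pos|contact'; python3 -m pendant '[1,0,0,0.02,0,0,0,1,0,0,0,0,0,0]'|grep -E 'pos|contact'
```

```text
position: [0.434, 0.3244, 0.1077]
contact_force: [0.4, 0.6, -3.3]
position: [0.4342, 0.3244, 0.1074]
contact_force: [0.0, -0.4, -2.0]
```

```bash
python3 -m pendant '[1,0,0,0.02,0,0,0,1,0,0,0,0,0,0]'|grep -E 'pos|contact'
```

```text
position: [0.4343, 0.3244, 0.1074]
contact_force: [-0.7, -2.1, 3.9]
```

Contact. Release and retreat.

```bash
python3 -m pendant '[1,0,0,0,0,0,0,0.2,0,0,0,0,0,0,0,0,0,0,0,0,0,-0.5,0,0,0,0,0,0,-1,0,0,0,0,0,0,-1,0,0,0,0,0,0,-1,0,0,0,0,0,0]' 20
python3 -m pendant '[-1,0,0,-0.4,0,0,0,-1,0,0,-0.8,0,0,0,-1,0,0,-0.9,0,0,0,-1,0,0,-0.9,0,0,0,-1,0,0,-0.9,0,0,0,-1,0,0,-0.9,0,0,0,-1,0,0,-0.5,0,0,0,-1,0,0,0,0,0,0]'
python3 - <<'E'
from h import *
st(); im,d,P=cloud('side'); z=P[...,2]
cv2.imwrite('pics/s4.png',cv2.resize(im[60:330,110:380,::-1],None,fx=2.2,fy=2.2))
for n,c in dict(c1=(.548,.336),c0=(.434,.324),panel=(.441,.006)).items():
    m=(abs(P[...,0]-c[0])<.055)&(abs(P[...,1]-c[1])<.06)&(z>.10)&(z<.17); q=P[m]; print(n,m.sum(),np.nanpercentile(q,[2,50,98],axis=0).round(4).tolist())
E
```

```text
clock: 31.32
position: [0.4341, 0.3244, 0.1066]
orientation: [-0.0, -0.054, 0.999, -0.0]
contact_force: [-0.2, 0.2, -0.2]
grip_width: 0.0851
finger_force: 0.0
clock: 31.98
position: [0.4351, 0.325, 0.2692]
orientation: [0.002, -0.055, 0.999, 0.001]
contact_force: [0.5, 0.8, -0.2]
grip_width: 0.0856
finger_force: 0.0
t31.98 [0.4351 0.325  0.2692] F [ 0.47  0.78 -0.21] T [-0.02  0.03  0.04] w 0.0856 ff 0.0 q [ 0.49  0.24  0.09  1.42 -0.    0.38]
c1 415 [[0.5038, 0.3112, 0.1021], [0.5443, 0.3203, 0.1318], [0.5943, 0.3499, 0.1466]]
c0 452 [[0.3908, 0.2987, 0.1012], [0.4337, 0.3076, 0.1326], [0.4814, 0.3377, 0.1468]]
panel 444 [[0.4197, -0.0446, 0.102], [0.4386, -0.0107, 0.1328], [0.4638, 0.0463, 0.1367]]
```

View pics/s4.png

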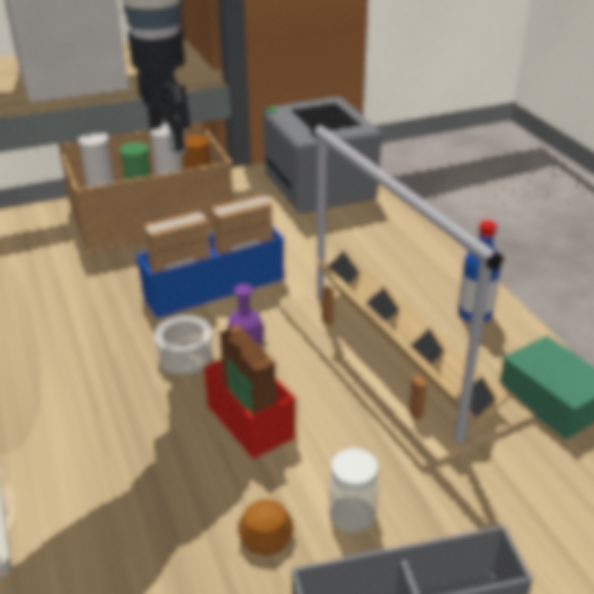

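Both cartons stand at (180,240) and (243,222) in the blue crate with tops at 0.146 m, and the panel stands at (250,370) in the red box. The bystanders have not moved and the hand is clear.

```bash
python3 -c "
from station import *
print(finish_job())"
```

```text
the job is handed in; nothing more can be done
None
```

Job handed in at about 32 s: the panel stands in the red box, and both gift boxes felt about 270 g, so each stands in its own pocket of the blue letter-post crate; the bystanders looked unmoved in the last picture.

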